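# Unscrew the filler cap of a slanted neck and set it on the tile

### The arm

A 7-joint arm with a two-finger parallel gripper is mounted at the origin on the work surface; the furniture and walls round the work are solid. World frame = base frame: x ahead of the robot, y to its left, z up, the work surface at z = 0. Lengths are in m, angles in rad, forces in N, time in s.
With the tool pointing down it reaches from about 0.4 to 0.875 m from the base axis. Payload 4.4 kg.
Tool frame: the origin (TCP) lies midway between the tips of the shut fingers; the grasp point (between the pads) lies 19 mm behind it (arm.hold_point_z is the distance from the TCP to the grasp point, in m); z points along the fingers, y is the line along which they close (so a half turn about z gives the same grasp; the last joint's range is limited). The gripper opens to 85 mm and grips with 20 to 120 N. Pads are 22 mm wide; open, the fingers measure 114 mm over their backs; the gripper's body (76 mm by 85 mm) begins 54 mm behind the grasp point. The pads swing forward as they close: fully open they stand 13 mm farther back than shut.
Start: joints at [1.105, 0.628, 0.038, 1.517, -0.027, 0.996, -0.02], TCP at [0.253, -0.599, 0.207] pointing down, gripper open.
Joint ranges: [-3.06, 3.06], [-0.37, 2.12], [-1.25, 1.32], [0.18, 2.47], [-1.1, 4.24], [0.23, 1.98], [-2.94, 2.94]. Speed limits (rad/s): [2.57, 2.57, 3.14, 3.14, 3.14, 3.14, 3.14].

### API

Orientations are given as a 3x3 rotation matrix whose columns are the frame's x, y, z axes.
In Python, from workcell import arm, imaging, job gives the robot as it stands.
- The arm moves only by the tool carry_out, never from a script. Its argument "steps" is a list of rows, each an object with "linear": the shift along the tool's x, y, z in units of 40 mm (1.0 is 40 mm), a list of three; "rot": the turn, a rotation vector about the tool's x, y, z in units of 5 degrees (1.0 is 5 degrees), a list of three; "fingers": the opening, from -1 (shut) to 1 (fully open). A call has 1 to 10 rows; each row shifts and turns the commanded pose from where the row before left it, along the tool's axes as they then stand; what a row does not reach is not made up. A row lasts 1/12 s, in which the tool goes at most 41.7 mm and 7.16 degrees, less where a joint would pass 70% of its speed; a pose out of reach is approached as far as the arm can. A call is refused whole if a number of a shift passes 1 or a number of a turn 1, either way. A call with a gripper value outside its range is refused whole. The fingers move at their own pace and stop on an object; "squeeze" is the grip in N (left out, the last holds). Time passes only in rows, so rows that do not move let the fingers close. It gives the time, the measured TCP pose, the force, the opening and the grip force at its end, in the units of the state.
- arm.sense(): the state, without advancing time (a new reading comes with each control period).
- imaging.camera(name): name is "scene" or "top" or "wrist"; returns the picture (420x560x3 uint8, red, green, blue); there is no depth.
- imaging.camera_params(name): a dict with "camera_matrix" (3x3 intrinsics, pixels), "k1" (the pictures are not rectified: a ray, as slopes to the right and down, at radius r is drawn at 1 + k1 r^2 times it, then the intrinsics apply), "T" (4x4, takes a point from camera to world coordinates). Camera axes: x right, y down, z forward; pixel columns grow to the right and rows downward; lengths in m; the calibration is good to about 2 mm. A picture is of the moment at which its call begins: read the wrist's pose just before it. camera_params takes no time and is no camera call; for the wrist camera it gives the pose at the moment of the call.
- job.close_job(): hands the job in; it is judged then, once.
Trained networks look in the newest picture that a camera, given by its name, has taken for a name from the list of things; names that differ only in an ending like _2 or _b are one class to them, and where a whole thing is asked for, a point or a joint stands for the part that bears it (a point fixed in the world has none). Each returns a list of dicts, best first, with "p" (0 to 1); they miss things now and then, are a little off and sometimes report something else, mostly with a low value. They report only what shows in the picture. A call takes as long as a camera call. They do not tell look-alikes from the thing itself.
- imaging.trace(query, camera): "pixels" (420x560 bool, what is visible of it) and "extent" ([left, top, right, bottom] in pixels, round what is visible of it).
The state is a dict: "time": time; "q": joint angles; "joint_velocities": joint speeds; "effort": joint torques, N m; "eef_pos": TCP position; "ee_rot": TCP orientation; "force": force on the tool from outside, world axes, zero at the start; "ft_torque": the same for the moment, N m; "width": finger opening in m; "gripper_force": force on a finger pad.
Only numpy, scipy, OpenCV 4.12 (cv2) and the standard library are available. Lean on these libraries where they do the work, as an engineer would, in place of code of your own. Each camera call takes 0.05 s, during which the arm holds its last target. There are 200 camera calls.

### The job

Open the steel vessel for filling: unscrew the white cap from its slanted neck (anticlockwise, regrasping as often as the thread needs), lift it clear of the neck in the gripper, then set it down, open side down, so that it stands wholly on the white tile, and let go. Do not drop or throw the cap, and do not push the dish, the timer or the beaker about.

Things in the scene. Friction and masses are not known exactly. Their poses are not given: they have to be found in the camera images.
- cap_center (a point): Centre of the loose white plastic screw cap: ribbed cylinder, 43 mm across, 28 mm high (this point is 14 mm from top and open bottom), 30 to 65 g. Its z axis points out of the closed top. It starts screwed on the neck, so it leans with it and may sag 2 degrees. Turning it anticlockwise, seen from outside onto its top, raises it 14 mm a turn; the turning angle carries no mark.
- neck_rim (a point): Middle of the rim of the vessel's slanted neck, a steel tube 29 mm across (35 mm over its thread). z axis points outward along the neck, 35 degrees from vertical, and is the axis the cap turns about; 28 mm or more of bare neck and thread lies below the cap. The cap centre starts about 3 mm below the rim; the thread lets go after 200 to 270 degrees: pull along z (5 to 10 N) to feel whether it is free.
- vessel: Round steel vessel, fixed to the bench: 132 mm across (foot 148 mm), shoulder from 84 mm up to 105 mm high, small dark boss on top reaching 122 mm. Origin: centre of its underside (z up). The neck leans towards its own -x, leaving the conical shoulder 51 mm from the axis and 95 mm up. Beyond stands the room wall (x = 0.76 m); to its left a monitor 0.40 m high (x 0.30 to 0.36 m, y -0.18 to 0.38 m).
- tile: White glazed tile lying fixed on the bench, 120 x 120 mm, 6 mm thick, flat without a rim. Origin: centre of its underside, z up, x and y along its edges. A cap standing on it has its centre 20 mm above the bench.
- petri: Round clear dish, 70 mm across, 15 mm high, loose, to be left alone. Origin: centre of its underside.
- timer: Flat lab timer with a display and three buttons, 66 x 66 mm, 20 mm high, loose, to be left alone. Origin: centre of its underside.
- beaker: Small clear beaker, 52 mm across, 68 mm high, loose, to be left alone. Origin: centre of its underside.
- cap: The same loose screw cap as cap_center; its origin is the same point, with the same axes.
Not all that is in view belongs to the job. There is more than one size of the cap; the job needs the smaller.

How it is judged:
On the way:
1. the cap has come off its thread and is held by the fingers clear of the neck (z of cap_center in the frame of neck_rim above 0.02 m and contact force between the fingers and cap above 0.5 N), for 0.2 s.
At the end, for the whole second after the job is handed in: The cap stands still on the tile, open side down and upright within 7 degrees, its centre at most 42 mm from the tile's middle along either edge and 16.5 to 23.5 mm above the bench (x of cap_center in the frame of tile between -0.042 and 0.042 m and y of cap_center in the frame of tile between -0.042 and 0.042 m and height (world z) of cap_center between 0.0165 and 0.0235 m and angle between cap_center's own z axis and vertical below 0.12 rad and linear speed of cap below 0.02 m/s); the robot touches nothing.
It fails at once if the cap is dropped or thrown (moves faster than 0.6 m/s with no finger on it) (linear speed of cap above 0.6 m/s and contact force between the fingers and cap below 0.01 N).
It fails at once if the dish is pushed by more than 20 mm (distance of petri from where it was at the start of the episode above 0.02 m).
It fails at once if the timer is pushed by more than 20 mm (distance of timer from where it was at the start of the episode above 0.02 m).
It fails at once if the beaker is pushed by more than 20 mm (distance of beaker from where it was at the start of the episode above 0.02 m).
It also fails if it takes over 56 s, if anything falls off the work surface, if the arm or the gripper's body presses on something with over 40 N, if the wrist force passes 120 N, or if a joint passes its speed limit or range.

## Working session

There is one attempt and no reset: what is moved stays moved. The work goes in short steps, Python scripts to look and compute and a tool call to move; the robot and the scene stay as the last step left them, time stands still between calls to the robot, and variables do not carry over. Pictures are saved under pics/ and viewed, at most 10 in all, crops included, and the job is handed in when it is done.

Besides the shell and the picture viewer there is one more tool, called as a command line: name --argument value ..., lists and objects as JSON in quotes. carry_out: Moves the arm, as the interface text tells. Its arguments: {"type":"object","properties":{"steps":{"type":"array"},"squeeze":{"type":"number"}},"required":["steps"]}

```bash
mkdir -p pics; ls; python3 - <<'E'
from workcell import arm, imaging, job
import cv2,numpy as np
ims=[]
for n in ["scene","top","wrist"]:
    im=imaging.camera(n); ims.append(im); cv2.imwrite(f"pics/{n}0.png",im[:,:,::-1])
    p=imaging.camera_params(n); print(n,np.round(p["camera_matrix"],1).tolist(),p["k1"],np.round(p["T"],3).tolist())
    for q in ["cap","vessel","tile","petri","timer","beaker"]:
        for r in imaging.trace(q,n)[:3]: print(q,round(r["p"],2),r["extent"],int(r["pixels"].sum()),np.round(np.argwhere(r["pixels"]).mean(0)[::-1],1))
print(arm.sense(),arm.hold_point_z)
E
```

```text
pics
scene [[387.9, 0.0, 285.4], [0.0, 387.9, 213.8], [0.0, 0.0, 1.0]] 0.006773853489179547 [[-0.985, 0.116, -0.13, 0.573], [0.174, 0.708, -0.685, 0.259], [0.012, -0.697, -0.717, 0.726], [0.0, 0.0, 0.0, 1.0]]
cap 0.66 [322.0, 258.5, 346.6, 290.3] 720 [334.3 274.7]
cap 0.62 [238.7, 210.4, 260.3, 230.9] 334 [249.  221.1]
vessel 0.94 [218.4, 226.1, 287.5, 316.8] 4467 [251.9 277.4]
tile 0.68 [257.3, 205.1, 306.5, 239.8] 1660 [281.9 222.8]
petri 0.77 [311.3, 209.3, 342.0, 234.4] 523 [325.2 221.2]
petri 0.69 [218.6, 224.4, 287.9, 316.5] 4399 [251.9 277.7]
timer 0.6 [301.3, 177.6, 331.1, 203.7] 481 [316.1 190.1]
beaker 0.89 [218.6, 208.3, 241.2, 244.3] 598 [229.7 223. ]
top [[496.3, 0.0, 273.6], [0.0, 496.3, 211.7], [0.0, 0.0, 1.0]] 0.015167915820414449 [[-0.0, -0.995, 0.097, 0.372], [-1.0, -0.001, -0.01, -0.349], [0.01, -0.097, -0.995, 0.981], [0.0, 0.0, 0.0, 1.0]]
cap 0.97 [184.4, 242.6, 220.3, 276.2] 833 [199.5 260. ]
cap 0.94 [225.0, 145.9, 261.1, 174.3] 646 [242.1 159.6]
vessel 0.59 [163.2, 124.4, 242.4, 203.9] 4530 [201.9 166.4]
tile 0.71 [265.9, 185.5, 333.9, 252.3] 3634 [298.3 216.6
[... 903 characters left out ...]
1]), 'joint_velocities': array([ 0.00079773, -0.00034989,  0.00037901,  0.0012141 , -0.00131462,
       -0.00136676,  0.00051999]), 'effort': array([-7.08386506e-04, -5.63279986e+01,  1.22545492e+00, -1.93785506e+01,
        1.08835337e-02,  1.47693445e-03,  9.57342792e-06]), 'eef_pos': array([ 0.25301399, -0.59873107,  0.2068393 ]), 'ee_rot': array([[ 9.21162895e-01,  3.89177234e-01,  3.12165728e-05],
       [ 3.89177234e-01, -9.21162896e-01, -9.50091180e-06],
       [ 2.50580100e-05,  2.09006669e-05, -9.99999999e-01]]), 'force': array([-1.07124535,  1.0128904 ,  0.58176318]), 'ft_torque': array([0.00777515, 0.00923645, 0.02674771]), 'gripper_force': 0.0, 'width': 0.0852780367968642} 0.0187
```

```bash
python3 - <<'E'
import cv2,numpy as np
s=cv2.imread("pics/scene0.png")[150:340,190:370]; t=cv2.imread("pics/top0.png")[100:310,140:390]
cv2.imwrite("pics/both.png",np.hstack([cv2.resize(s,(400,422)),cv2.resize(t,(400,336)) if 0 else cv2.copyMakeBorder(cv2.resize(t,(400,336)),0,86,0,0,cv2.BORDER_CONSTANT)]))
E
```

```text
(no output)
```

View pics/both.png

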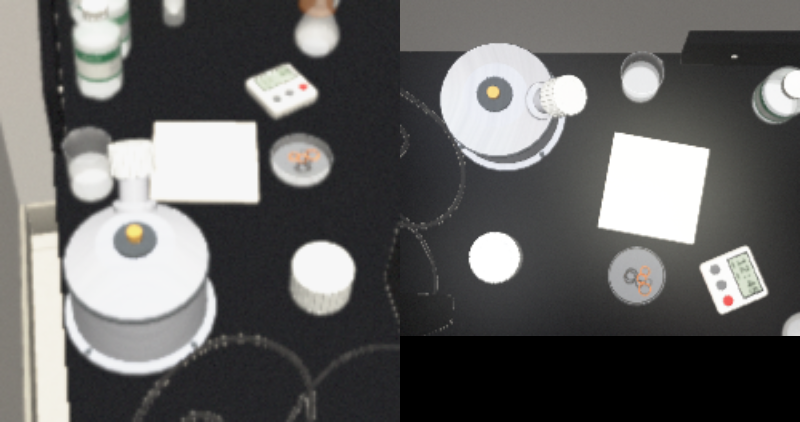

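View pics/top0.png

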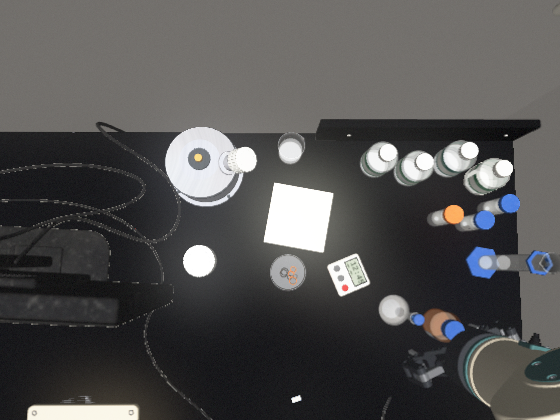

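The candidates are the cap on the slanted neck at top px (242,160) and scene px (249,221), and the loose, wider white cap on the bench at top px (199,260) and scene px (334,275). I choose the one on the neck: it matches the description, and the crop shows it is the smaller. In the top view, the tile is at (298,217), the dish at (287,271), the timer at (348,274) and the beaker at (290,147).

```bash
cat > h.py <<'E'
from workcell import arm, imaging, job
import numpy as np, cv2
from scipy.optimize import least_squares
def proj(P,p):
    T=np.linalg.inv(p["T"]); c=P@T[:3,:3].T+T[:3,3]; s=c[:,:2]/c[:,2:]
    s=s*(1+p["k1"]*(s**2).sum(1,keepdims=True)); K=p["camera_matrix"]
    return s*[K[0,0],K[1,1]]+[K[0,2],K[1,2]]
def back(uv,p,z):
    K=p["camera_matrix"]; d=(np.atleast_2d(uv)-[K[0,2],K[1,2]])/[K[0,0],K[1,1]]; s=d.copy()
    for _ in range(5): s=d/(1+p["k1"]*(s**2).sum(1,keepdims=True))
    r=np.c_[s,np.ones(len(s))]@p["T"][:3,:3].T; o=p["T"][:3,3]
    return o+r*((z-o[2])/r[:,2])[:,None]
a=np.linspace(0,2*np.pi,73)
def ring(r,z): return np.c_[r*np.cos(a),r*np.sin(a),0*a+z]
CAP=np.r_[ring(.0215,-.014),ring(.0215,.014)]
BODY=np.r_[ring(.074,.0),ring(.074,.004),ring(.066,.084)]
def neckR(yaw):
    z=np.array([-np.sin(np.radians(35))*np.cos(yaw),-np.sin(np.radians(35))*np.sin(yaw),np.cos(np.radians(35))])
    x=np.cross([-np.sin(yaw),np.cos(yaw),0],z); return np.c_[x,np.cross(z,x),z]
def ext(uv): return np.r_[uv.min(0),uv.max(0)]
def capc(v):
    return np.array([v[0],v[1],.095])-.051*np.array([np.cos(v[2]),np.sin(v[2]),0])+v[3]*neckR(v[2])[:,2]
def hullstats(uv):
    m=cv2.moments(cv2.convexHull(uv.astype(np.float32))); c=[m["m10"]/m["m00"],m["m01"]/m["m00"]]
    return np.r_[ext(uv),c,c]
E
python3 - <<'E'
from h import *
obs=[]
for n in ["scene","top"]:
    imaging.camera(n); p=imaging.camera_params(n)
    want={"scene":(249,221),"top":(242,160)}[n]
    for r in imaging.trace("cap",n):
        c=np.argwhere(r["pixels"]).mean(0)[::-1]
        if np.hypot(*(c-want))<8: obs.append((p,"c",np.r_[r["extent"],c+.5,c+.5])); break
    obs.append((p,"v",np.array(imaging.trace("vessel",n)[0]["extent"])))
    if n=="top":
        for q,z in [("petri",.01),("timer",.015),("beaker",.034)]:
            r=imaging.trace(q,n)[0]; print(q,back(np.argwhere(r["pixels"]).mean(0)[::-1],p,z))
        for q in ["tile"]:
            m=imaging.trace(q,n)[0]["pixels"].astype(np.uint8); R=cv2.minAreaRect(cv2.findNonZero(m)); print(back(np.vstack([R[0],cv2.boxPoints(R)]),p,.006))
    else:
        m=imaging.trace("tile",n)[0]["pixels"]; print(back(np.argwhere(m).mean(0)[::-1],p,.006))
def f(v,det=0):
    out=[]
    for p,k,o in obs:
        if k=="c": out.append(hullstats(capc(v)+CAP@neckR(v[2]).T if 1 else 0 if 0 else 0) if 0 else hullstats(proj(capc(v)+CAP@neckR(v[2]).T,p))-o)
        else: out.append((ext(proj(BODY+[v[0],v[1],0],p))-o)*.7)
    return out if det else np.concatenate(out)
s=least_squares(f,[.5,-.2,1.57,.05],loss="soft_l1",x_scale=[.01,.01,.1,.01]); print(s.x,capc(s.x),neckR(s.x[2])[:,2])
for r in f(s.x,1): print(np.round(r,1))
# free cap centre per-view: 
def g(v):return np.concatenate([hullstats(proj(v+CAP@neckR(s.x[2]).T,p))-o for p,k,o in obs if k=="c"])
print("free",least_squares(g,capc(s.x)).x)
E
```

```text
[[ 0.45698931 -0.39942828  0.006     ]]
petri [[ 0.35004567 -0.38603136  0.01      ]]
timer [[ 0.34650861 -0.50301619  0.015     ]]
beaker [[ 0.59075461 -0.39217884  0.034     ]]
[[ 0.4575125  -0.40786513  0.006     ]
 [ 0.40861212 -0.33663066  0.006     ]
 [ 0.52862043 -0.35760099  0.006     ]
 [ 0.50695987 -0.47988134  0.006     ]
 [ 0.38733502 -0.4574617   0.006     ]]
[ 0.54960501 -0.22822306  1.52729027  0.04218127] [ 0.54633464 -0.3033461   0.12955287] [-0.02494618 -0.5730337   0.81915204]
[ 0.4 -0.3  0.4  4.  -1.4 -0.3 -1.4 -0.3]
[ 1.1  8.6 -0.5 -1.8]
[ 0.7  0.2 -1.8  0.7  0.  -0.5  0.  -0.5]
[-0.7  1.4  1.9  2.9]
free [ 0.54561165 -0.30384186  0.13178758]
```

carry_out --steps '[{"linear":[0.8,-0.25,-0.15],"rot":[0,0,0],"fingers":1},{"linear":[0.8,-0.25,-0.15],"rot":[0,0,0],"fingers":1},{"linear":[0.8,-0.25,-0.15],"rot":[0,0,0],"fingers":1},{"linear":[0.8,-0.25,-0.15],"rot":[0,0,0],"fingers":1},{"linear":[0.8,-0.25,-0.15],"rot":[0,0,0],"fingers":1},{"linear":[0.8,-0.25,-0.15],"rot":[0,0,0],"fingers":1},{"linear":[0.8,-0.25,-0.15],"rot":[0,0,0],"fingers":1},{"linear":[0.8,-0.25,-0.15],"rot":[0,0,0],"fingers":1},{"linear":[0.8,-0.25,-0.15],"rot":[0,0,0],"fingers":1},{"linear":[0.8,-0.25,-0.15],"rot":[0,0,0],"fingers":1}]'

```text
time: 2.43
eef_pos: [0.51, -0.3809, 0.2673]
ee_rot: [[0.921, 0.389, 0.0], [0.389, -0.921, -0.0], [0.0, 0.0, -1.0]]
force: [-0.4, -0.4, -0.1]
width: 0.0855
gripper_force: 0.0
```

```bash
cat >> h.py <<'E'
from scipy.spatial.transform import Rotation as Ro
C=np.array([.546,-.3035,.131]); N=np.array([-.02,-.573,.819]); N/=np.linalg.norm(N)
def st():
    s=arm.sense(); print("t",round(s["time"],2),"pos",np.round(s["eef_pos"],4),"q",np.round(s["q"],2),"F",np.round(s["force"],1),"w",round(s["width"],4),"g",round(s["gripper_force"],1)); return s
def go(pos,R):
    "translation first (tool units), then rotation (5-deg units) from here"
    s=arm.sense(); R0=s["ee_rot"]
    d=R0.T@(np.array(pos)-s["eef_pos"])/.04
    w=Ro.from_matrix(R0.T@R).as_rotvec(degrees=True)/5
    dn=np.array(R).T@(np.array(pos)-s["eef_pos"])/.04
    print("lin",np.round(d,2),"rot",np.round(w,2),"lin after rot",np.round(dn,2))
def tilt(R,z):
    "least turn bringing R's z to z"
    v=np.cross(R[:,2],z); k=np.linalg.norm(v); return Ro.from_rotvec(v/k*np.arctan2(k,R[:,2]@z)).as_matrix()@R
E
python3 -c "
from h import *
s=st(); print(s['ee_rot'].round(3)); go(C+.081*N,tilt(s['ee_rot'],-N))"
```

```text
t 2.43 pos [ 0.51   -0.3809  0.2673] q [ 0.58  0.55  0.03  1.48 -0.02  1.11 -0.56] F [-0.4 -0.4 -0.1] w 0.0855 g 0.0
[[ 0.921  0.389  0.   ]
 [ 0.389 -0.921 -0.   ]
 [ 0.     0.    -1.   ]]
lin [ 1.09 -0.38  1.75] rot [6.35 2.95 0.  ] lin after rot [0.61 0.66 1.89]
```

carry_out --steps '[{"linear":[0,0,0],"rot":[0.9,0.42,0],"fingers":1},{"linear":[0,0,0],"rot":[0.9,0.42,0],"fingers":1},{"linear":[0,0,0],"rot":[0.9,0.42,0],"fingers":1},{"linear":[0,0,0],"rot":[0.9,0.42,0],"fingers":1},{"linear":[0,0,0],"rot":[0.9,0.42,0],"fingers":1},{"linear":[0,0,0],"rot":[0.9,0.42,0],"fingers":1},{"linear":[0,0,0],"rot":[0.95,0.43,0],"fingers":1},{"linear":[0.3,0.33,0],"rot":[0,0,0],"fingers":1},{"linear":[0.3,0.33,0],"rot":[0,0,0],"fingers":1},{"linear":[0,0,0],"rot":[0,0,0],"fingers":1}]'

```text
time: 3.27
eef_pos: [0.5433, -0.3946, 0.2563]
ee_rot: [[0.918, 0.396, 0.02], [0.313, -0.756, 0.575], [0.243, -0.522, -0.818]]
force: [-0.4, 0.4, -0.8]
width: 0.0852
gripper_force: 0.0
```

```bash
python3 -c "
from h import *
s=st(); print(s['ee_rot'].round(3)); go(C+.081*N,tilt(s['ee_rot'],-N))
im=imaging.camera('wrist'); cv2.imwrite('pics/w1.png',im[:,:,::-1])
p=imaging.camera_params('wrist')
print(proj(C+np.outer([-.014,0,.014],N),p).round(1))
for r in imaging.trace('cap','wrist'): print(r['p'],r['extent'],np.argwhere(r['pixels']).mean(0)[::-1])
print(hullstats(proj(C+CAP@neckR(1.53).T,p)).round(1))
"
```

```text
t 3.27 pos [ 0.5433 -0.3946  0.2563] q [ 0.86  0.92 -0.12  0.94 -0.35  1.7  -0.37] F [-0.4  0.4 -0.8] w 0.0852 g 0.0
[[ 0.918  0.396  0.02 ]
 [ 0.313 -0.756  0.575]
 [ 0.243 -0.522 -0.818]]
lin [ 0.02 -0.07  1.85] rot [-0.02 -0.01 -0.  ] lin after rot [ 0.02 -0.07  1.85]
[[274.9 190.3]
 [274.8 192.6]
 [274.7 195.2]]
0.56 [251.8, 171.6, 290.1, 212.1] [271.52111614 192.55957768]
[254.7 171.8 294.8 214.6 274.8 193.4 274.8 193.4]
```

View pics/w1.png

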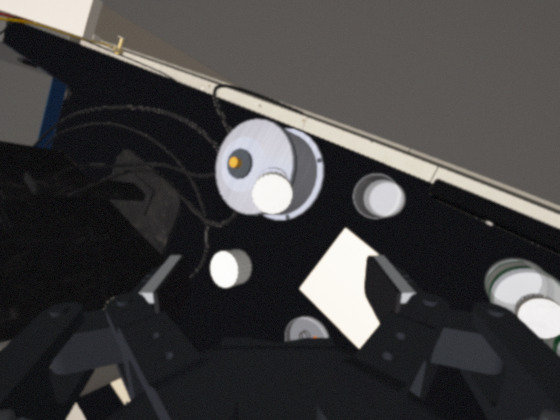

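carry_out --steps '[{"linear":[0,0,0],"rot":[0,0,1],"fingers":1},{"linear":[0,0,0],"rot":[0,0,1],"fingers":1},{"linear":[0,0,0],"rot":[0,0,1],"fingers":1},{"linear":[0,0,0],"rot":[0,0,1],"fingers":1},{"linear":[0,0,0],"rot":[0,0,1],"fingers":1},{"linear":[0,0,0],"rot":[0,0,1],"fingers":1},{"linear":[0,0,0],"rot":[0,0,1],"fingers":1},{"linear":[0,0,0],"rot":[0,0,1],"fingers":1},{"linear":[0,0,0],"rot":[0,0,1],"fingers":1},{"linear":[0,0,0],"rot":[0,0,1],"fingers":1}]'

```text
time: 4.2
eef_pos: [0.5407, -0.3945, 0.26]
ee_rot: [[0.891, -0.453, 0.02], [-0.382, -0.725, 0.573], [-0.245, -0.518, -0.82]]
force: [0.3, -0.2, -0.0]
width: 0.0854
gripper_force: 0.0
```

carry_out --steps '[{"linear":[0,0,0],"rot":[0,0,1],"fingers":1},{"linear":[0,0,0],"rot":[0,0,1],"fingers":1},{"linear":[0,0,0],"rot":[0,0,1],"fingers":1},{"linear":[0,0,0],"rot":[0,0,1],"fingers":1},{"linear":[0,0,0],"rot":[0,0,1],"fingers":1},{"linear":[0,0,0],"rot":[0,0,0],"fingers":1}]'

```text
time: 4.7
eef_pos: [0.5408, -0.3944, 0.2599]
ee_rot: [[0.618, -0.786, 0.02], [-0.652, -0.497, 0.573], [-0.44, -0.367, -0.82]]
force: [0.4, -0.2, -0.2]
width: 0.0853
gripper_force: 0.0
```

```bash
cat > cap.py <<'E'
from h import *
import pickle,os
def grab(names):
    L=pickle.load(open("obs.pkl","rb")) if os.path.exists("obs.pkl") else []
    for n in names:
        p=imaging.camera_params(n); imaging.camera(n)
        pr=proj(C[None],p)[0]; best=None
        for r in imaging.trace("cap",n):
            c=np.argwhere(r["pixels"]).mean(0)[::-1]+.5
            if np.hypot(*(c-pr))<12: best=(n,p,np.r_[r["extent"],c,c]); break
        print(n,pr.round(1),None if best is None else (best[2]-hullstats(proj(C+CAP@neckR(1.53).T,p))).round(1))
        if best: L.append(best)
    pickle.dump(L,open("obs.pkl","wb")); return L
def fit(L):
    def f(v): return np.concatenate([hullstats(proj(v[:3]+CAP@neckR(v[3]).T,p))-o for n,p,o in L]+[[(v[3]-1.53)*20]])
    s=least_squares(f,np.r_[C,1.53],loss="soft_l1",x_scale=[.01,.01,.01,.1]); print("fit",s.x.round(4),neckR(s.x[3])[:,2].round(3))
    for (n,_,_),r in zip(L,s.fun.reshape(-1) if 0 else f(s.x)[:-1].reshape(-1,8)): print(n,r.round(1))
E
python3 -c "
from cap import *
st(); fit(grab(['scene','top','wrist']))"
```

```text
t 4.7 pos [ 0.5408 -0.3944  0.2599] q [ 0.74  0.92  0.2   0.95 -0.55  1.76 -1.55] F [ 0.4 -0.2 -0.2] w 0.0853 g 0.0
scene [248.3 220.3] [-3.7  0.2  2.   0.2  1.   1.1  1.   1.1]
top [242.4 159.6] [ 1.1 -0.1 -1.1 -0.  -0.2  0.7 -0.2  0.7]
wrist [275.7 193.5] [-1.6  4.5 -4.7 -0.7 -1.9  1.8 -1.9  1.8]
fit [ 0.5459 -0.3014  0.1322  1.6166] [ 0.026 -0.573  0.819]
scene [ 3.5 -0.1 -1.6  0.3 -0.8 -0.7 -0.8 -0.7]
top [-2.4 -0.3 -0.2  0.3 -1.  -0.8 -1.  -0.8]
wrist [-0.  -2.6  2.9  2.1  0.5 -0.2  0.5 -0.2]
```

carry_out --steps '[{"linear":[0,0,0],"rot":[0,0,1],"fingers":1},{"linear":[0,0,0],"rot":[0,0,1],"fingers":1},{"linear":[0,0,0],"rot":[0,0,1],"fingers":1},{"linear":[0,0,0],"rot":[0,0,1],"fingers":1},{"linear":[0,0,0],"rot":[0,0,1],"fingers":1},{"linear":[0,0,0],"rot":[0,0,1],"fingers":1},{"linear":[0,0,0],"rot":[0,0,1],"fingers":1},{"linear":[0,0,0],"rot":[0,0,1],"fingers":1},{"linear":[0,0,0],"rot":[0,0,1],"fingers":1},{"linear":[0,0,0],"rot":[0,0,0],"fingers":1}]'

```text
time: 5.83
eef_pos: [0.5413, -0.3945, 0.2588]
ee_rot: [[-0.118, -0.993, 0.02], [-0.812, 0.108, 0.573], [-0.571, 0.052, -0.819]]
force: [0.2, 0.1, -0.3]
width: 0.0851
gripper_force: 0.0
```

```bash
python3 -c "
from cap import *
s=st(); print(s['ee_rot'].round(3)); fit(grab(['wrist']))
for n in ['scene','top','wrist']:
    p=imaging.camera_params(n); im=imaging.camera(n).astype(int)
    m=((im[:,:,0]-im[:,:,2])>70)&(im[:,:,0]>150); m=m.astype(np.uint8)
    k,l,S,c=cv2.connectedComponentsWithStats(m)
    pr=proj(np.array([[.5496,-.228,.12]]),p)[0]
    for i in range(1,k):
        if np.hypot(*(c[i]-pr))<15: print(n,c[i],S[i,4],back(c[i]+.0,p,.121))
"
```

```text
t 5.83 pos [ 0.5413 -0.3945  0.2588] q [ 0.68  0.94  0.37  0.95 -0.66  1.8  -2.27] F [ 0.2  0.1 -0.3] w 0.0851 g 0.0
[[-0.118 -0.993  0.02 ]
 [-0.812  0.108  0.573]
 [-0.571  0.052 -0.819]]
wrist [276.7 194.4] [-1.8  3.  -3.1  1.  -0.7  2.6 -0.7  2.6]
fit [ 0.5467 -0.3014  0.1324  1.5296] [-0.024 -0.573  0.819]
scene [ 3.3  0.1 -2.3  0.1 -1.2 -0.8 -1.2 -0.8]
top [-2.4 -0.5 -0.2 -0.5 -1.  -1.3 -1.  -1.3]
wrist [-0.3 -3.2  2.7  2.   0.  -0.5  0.  -0.5]
wrist [ 1.4 -0.8  2.6  1.3  0.3 -0.4  0.3 -0.4]
scene [250.  254.5] 46 [[ 0.55228996 -0.22022501  0.121     ]]
top [197.66666667 157.        ] 42 [[ 0.55254061 -0.22452595  0.121     ]]
wrist [276.75925926 229.25925926] 54 [[ 0.55388117 -0.22440932  0.121     ]]
```

```bash
sed -i 's/^C=.*/C=np.array([.5467,-.3018,.132]); N=neckR(1.51)[:,2]/' h.py; python3 -c "
from h import *
s=st(); print(N); go(C-.021*N,tilt(s['ee_rot'],-N))"
```

```text
t 6.08 pos [ 0.5413 -0.3946  0.2589] q [ 0.68  0.94  0.37  0.95 -0.66  1.8  -2.26] F [-0.7  0.   0.6] w 0.0852 g 0.0
[-0.03484986 -0.57251674  0.81915204]
lin [-0.09 -0.05  4.46] rot [ 0.17 -0.01  0.  ] lin after rot [-0.08  0.01  4.46]
```

carry_out --steps '[{"linear":[-0.08,0,0.5],"rot":[0.17,0,0],"fingers":1},{"linear":[0,0,0.7],"rot":[0,0,0],"fingers":1},{"linear":[0,0,0.7],"rot":[0,0,0],"fingers":1},{"linear":[0,0,0.6],"rot":[0,0,0],"fingers":1},{"linear":[0,0,0],"rot":[0,0,0],"fingers":1}]'

```text
time: 6.5
eef_pos: [0.5445, -0.3296, 0.1758]
ee_rot: [[-0.116, -0.993, 0.03], [-0.808, 0.112, 0.578], [-0.577, 0.043, -0.815]]
force: [0.1, 0.7, 0.1]
width: 0.0853
gripper_force: 0.0
```

```bash
python3 -c "
from cap import *
s=st(); go(C-.021*N,tilt(s['ee_rot'],-N)); fit(grab(['wrist']))
im=imaging.camera('wrist'); cv2.imwrite('pics/w2.png',im[:,:,::-1])
"
```

```text
t 6.5 pos [ 0.5445 -0.3296  0.1758] q [ 0.6   0.93  0.36  1.23 -0.68  1.56 -2.18] F [0.1 0.7 0.1] w 0.0853 g 0.0
lin [ 0.07 -0.03  1.82] rot [ 0.07  0.07 -0.  ] lin after rot [ 0.06 -0.02  1.82]
wrist [277.1 217. ] [-0.1 -0.9  0.8 -0.3  0.2  0.8  0.2  0.8]
fit [ 0.5465 -0.3016  0.1322  1.5786] [ 0.004 -0.574  0.819]
scene [ 3.3 -0.1 -2.   0.2 -1.1 -0.8 -1.1 -0.8]
top [-2.3 -0.5 -0.1 -0.2 -1.  -1.2 -1.  -1.2]
wrist [-0.3 -3.1  2.7  1.9  0.2 -0.6  0.2 -0.6]
wrist [ 1.3 -1.   2.5  1.1  0.4 -0.6  0.4 -0.6]
wrist [ 0.1  1.3 -0.9  0.7  0.  -0.4  0.  -0.4]
```

View pics/w2.png

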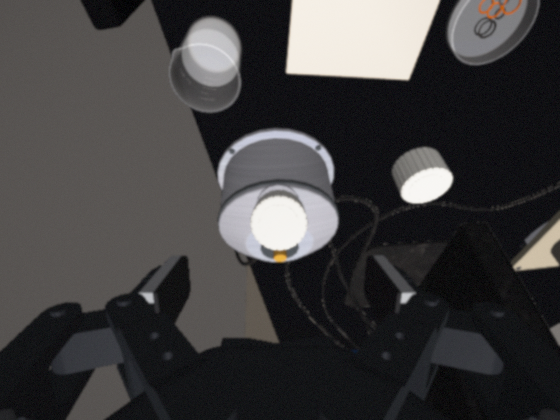

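The wrist view shows the neck cap at (278,222), centred between the open fingers at columns 160 and 395. I'm going in to grip it.

carry_out --steps '[{"linear":[0.06,-0.02,0.6],"rot":[0.07,0.07,0],"fingers":1},{"linear":[0,0,0.6],"rot":[0,0,0],"fingers":1},{"linear":[0,0,0.6],"rot":[0,0,0],"fingers":1},{"linear":[0,0,0],"rot":[0,0,0],"fingers":1},{"linear":[0,0,0],"rot":[0,0,0],"fingers":1}]' --squeeze 60

```text
time: 7.07
eef_pos: [0.5485, -0.2969, 0.119]
ee_rot: [[-0.117, -0.992, 0.041], [-0.816, 0.119, 0.565], [-0.566, 0.033, -0.824]]
force: [1.5, 0.1, 1.4]
width: 0.0852
gripper_force: 0.0
```

```bash
python3 -c "
from h import *
s=st(); go(C-.021*N,tilt(s['ee_rot'],-N))"
```

```text
t 7.07 pos [ 0.5485 -0.2969  0.119 ] q [ 0.55  0.95  0.34  1.36 -0.71  1.4  -2.13] F [1.5 0.1 1.4] w 0.0852 g 0.0
lin [-0.08  0.04  0.18] rot [-0.08 -0.09 -0.  ] lin after rot [-0.08  0.04  0.19]
```

carry_out --steps '[{"linear":[-0.06,0.03,0.15],"rot":[-0.07,-0.07,0],"fingers":1},{"linear":[0,0,0],"rot":[0,0,0],"fingers":0.1},{"linear":[0,0,0],"rot":[0,0,0],"fingers":-1},{"linear":[0,0,0],"rot":[0,0,0],"fingers":-1},{"linear":[0,0,0],"rot":[0,0,0],"fingers":-1},{"linear":[0,0,0],"rot":[0,0,0],"fingers":-1},{"linear":[0,0,0],"rot":[0,0,0],"fingers":-1},{"linear":[0,0,0],"rot":[0,0,0],"fingers":-1}]' --squeeze 60

```text
time: 7.73
eef_pos: [0.5466, -0.2917, 0.1156]
ee_rot: [[-0.118, -0.992, 0.035], [-0.813, 0.116, 0.571], [-0.57, 0.039, -0.821]]
force: [-2.9, -2.4, 5.8]
width: 0.0402
gripper_force: 60.1
```

```bash
python3 -c "
from h import *
s=st(); go(C-.021*N,tilt(s['ee_rot'],-N)); print(s['ft_torque'],s['ee_rot'].T@s['force'])"
```

```text
t 7.73 pos [ 0.5466 -0.2917  0.1156] q [ 0.55  0.95  0.34  1.37 -0.72  1.4  -2.13] F [-2.9 -2.4  5.8] w 0.0402 g 60.1
lin [-0.03 -0.02  0.05] rot [-0.   -0.03  0.  ] lin after rot [-0.03 -0.02  0.05]
[-0.36021736  0.68811723  0.43645283] [-1.01874861  2.84428718 -6.19777002]
```

carry_out --steps '[{"linear":[0,0,-0.005],"rot":[0,0,-1],"fingers":-1},{"linear":[0,0,-0.005],"rot":[0,0,-1],"fingers":-1},{"linear":[0,0,-0.005],"rot":[0,0,-1],"fingers":-1},{"linear":[0,0,-0.005],"rot":[0,0,-1],"fingers":-1},{"linear":[0,0,-0.005],"rot":[0,0,-1],"fingers":-1},{"linear":[0,0,-0.005],"rot":[0,0,-1],"fingers":-1}]'

```text
time: 8.23
eef_pos: [0.5475, -0.2922, 0.1167]
ee_rot: [[0.399, -0.916, 0.036], [-0.761, -0.309, 0.571], [-0.512, -0.255, -0.82]]
force: [-1.6, -1.6, 5.1]
width: 0.0402
gripper_force: 59.9
```

```bash
python3 -c "
from h import *
s=st(); print(s['ft_torque'],s['ee_rot'].T@s['force'],'rise',(s['eef_pos']-(C-.021*N))@N, s['ee_rot'].round(3))"
```

```text
t 8.23 pos [ 0.5475 -0.2922  0.1167] q [ 0.61  0.93  0.21  1.36 -0.63  1.36 -1.67] F [-1.6 -1.6  5.1] w 0.0402 g 59.9
[-0.28363072  0.32161545  0.08292253] [-2.03624428  0.70375124 -5.20028857] rise 0.002887528860605002 [[ 0.399 -0.916  0.036]
 [-0.761 -0.309  0.571]
 [-0.512 -0.255 -0.82 ]]
```

carry_out --steps '[{"linear":[0,0,-0.005],"rot":[0,0,-1],"fingers":-1},{"linear":[0,0,-0.005],"rot":[0,0,-1],"fingers":-1},{"linear":[0,0,-0.005],"rot":[0,0,-1],"fingers":-1},{"linear":[0,0,-0.005],"rot":[0,0,-1],"fingers":-1},{"linear":[0,0,-0.005],"rot":[0,0,-1],"fingers":-1},{"linear":[0,0,-0.005],"rot":[0,0,-1],"fingers":-1},{"linear":[0,0,-0.005],"rot":[0,0,-1],"fingers":-1},{"linear":[0,0,-0.005],"rot":[0,0,-1],"fingers":-1},{"linear":[0,0,-0.005],"rot":[0,0,-1],"fingers":-1},{"linear":[0,0,-0.005],"rot":[0,0,-1],"fingers":-1}]'

```text
time: 9.07
eef_pos: [0.5485, -0.2919, 0.1192]
ee_rot: [[0.959, -0.283, 0.037], [-0.252, -0.78, 0.573], [-0.133, -0.558, -0.819]]
force: [0.4, -0.7, 7.4]
width: 0.0402
gripper_force: 60.1
```

```bash
cat >> h.py <<'E'
def pr():
    s=st(); print(s['ft_torque'].round(2),'Ftool',(s['ee_rot'].T@s['force']).round(1),'rel neck axis',((neckR(1.51).T)@(s['eef_pos']-(C-.021*N))).round(4), 'yaw',round(np.degrees(np.arctan2(*(neckR(1.51).T@s['ee_rot'])[1::-1,0])),1),'tilt',np.degrees(np.arccos(-s['ee_rot'][:,2]@N)).round(2))
E
python3 -c "
from h import *
pr()"
```

```text
t 9.07 pos [ 0.5485 -0.2919  0.1192] q [ 0.73  0.92 -0.01  1.36 -0.48  1.3  -0.92] F [ 0.4 -0.7  7.4] w 0.0402 g 60.1
[ 0.35  0.07 -0.12] Ftool [-0.4 -3.7 -6.4] rel neck axis [ 0.0008 -0.0012  0.0048] yaw -103.6 tilt 0.14
```

carry_out --steps '[{"linear":[0,0,-0.005],"rot":[0,0,-1],"fingers":-1},{"linear":[0,0,-0.005],"rot":[0,0,-1],"fingers":-1},{"linear":[0,0,-0.005],"rot":[0,0,-1],"fingers":-1},{"linear":[0,0,-0.005],"rot":[0,0,-1],"fingers":-1},{"linear":[0,0,-0.005],"rot":[0,0,-1],"fingers":-1},{"linear":[0,0,-0.005],"rot":[0,0,-1],"fingers":-1},{"linear":[0,0,-0.005],"rot":[0,0,-1],"fingers":-1},{"linear":[0,0,-0.005],"rot":[0,0,-1],"fingers":-1},{"linear":[0,0,-0.005],"rot":[0,0,-1],"fingers":-1},{"linear":[0,0,-0.005],"rot":[0,0,-1],"fingers":-1}]'

```text
time: 9.9
eef_pos: [0.5479, -0.2916, 0.1217]
ee_rot: [[0.833, 0.553, 0.035], [0.435, -0.693, 0.575], [0.343, -0.464, -0.817]]
force: [-2.6, 1.0, 10.7]
width: 0.0399
gripper_force: 60.2
```

```bash
python3 -c "
from h import *
pr()"
```

```text
t 9.9 pos [ 0.5479 -0.2916  0.1217] q [ 0.85  0.93 -0.25  1.35 -0.31  1.26 -0.18] F [-2.6  1.  10.7] w 0.0399 g 60.2
[1.21 0.52 0.16] Ftool [ 2.  -7.1 -8.2] rel neck axis [ 0.0025 -0.0006  0.0067] yaw -53.6 tilt 0.2
```

carry_out --steps '[{"linear":[0,0,-0.005],"rot":[0,0,-1],"fingers":-1},{"linear":[0,0,-0.005],"rot":[0,0,-1],"fingers":-1},{"linear":[0,0,-0.005],"rot":[0,0,-1],"fingers":-1},{"linear":[0,0,-0.005],"rot":[0,0,-1],"fingers":-1},{"linear":[0,0,-0.005],"rot":[0,0,-1],"fingers":-1},{"linear":[0,0,-0.005],"rot":[0,0,-1],"fingers":-1},{"linear":[0,0,-0.005],"rot":[0,0,-1],"fingers":-1},{"linear":[0,0,-0.005],"rot":[0,0,-1],"fingers":-1},{"linear":[0,0,-0.005],"rot":[0,0,-1],"fingers":-1},{"linear":[0,0,-0.005],"rot":[0,0,-1],"fingers":-1}]'

```text
time: 10.73
eef_pos: [0.5462, -0.2924, 0.1235]
ee_rot: [[0.112, 0.993, 0.032], [0.81, -0.11, 0.576], [0.576, -0.039, -0.817]]
force: [-5.8, 1.5, 12.9]
width: 0.0404
gripper_force: 60.4
```

```bash
python3 -c "
from h import *
pr()"
```

```text
t 10.73 pos [ 0.5462 -0.2924  0.1235] q [ 0.97  0.96 -0.49  1.34 -0.12  1.24  0.54] F [-5.8  1.5 12.9] w 0.0404 g 60.4
[1.38 1.3  0.66] Ftool [ 8.  -6.4 -9.9] rel neck axis [0.0028 0.0011 0.0086] yaw -3.6 tilt 0.29
```

carry_out --steps '[{"linear":[0.02,-0.015,-0.008],"rot":[0,0,-1],"fingers":-1},{"linear":[0,0,-0.008],"rot":[0,0,-1],"fingers":-1},{"linear":[0,0,-0.006],"rot":[0,0,-1],"fingers":-1},{"linear":[0,0,-0.006],"rot":[0,0,-1],"fingers":-1},{"linear":[0,0,-0.006],"rot":[0,0,-1],"fingers":-1},{"linear":[0,0,-0.006],"rot":[0,0,-1],"fingers":-1},{"linear":[0,0,-0.006],"rot":[0,0,-1],"fingers":-1}]'

```text
time: 11.32
eef_pos: [0.5449, -0.2938, 0.1242]
ee_rot: [[-0.477, 0.878, 0.031], [0.728, 0.375, 0.574], [0.493, 0.297, -0.818]]
force: [-4.2, 1.1, 8.3]
width: 0.0401
gripper_force: 60.0
```

```bash
python3 -c "
from h import *
pr()"
```

```text
t 11.32 pos [ 0.5449 -0.2938  0.1242] q [ 1.04  1.   -0.66  1.34  0.02  1.24  1.03] F [-4.2  1.1  8.3] w 0.0401 g 60.0
[0.73 0.76 0.44] Ftool [ 6.9 -0.8 -6.3] rel neck axis [0.002  0.0023 0.0101] yaw 31.3 tilt 0.25
```

carry_out --steps '[{"linear":[0,0,-0.006],"rot":[0,0,-1],"fingers":-1},{"linear":[0,0,-0.006],"rot":[0,0,-1],"fingers":-1},{"linear":[0,0,-0.006],"rot":[0,0,-1],"fingers":-1},{"linear":[0,0,-0.006],"rot":[0,0,-1],"fingers":-1},{"linear":[0,0,-0.006],"rot":[0,0,-1],"fingers":-1},{"linear":[0,0,-0.006],"rot":[0,0,-1],"fingers":-1},{"linear":[0,0,-0.006],"rot":[0,0,-1],"fingers":-1},{"linear":[0,0,-0.006],"rot":[0,0,-1],"fingers":-1}]'

```text
time: 11.98
eef_pos: [0.5444, -0.2955, 0.1249]
ee_rot: [[-0.93, 0.367, 0.031], [0.317, 0.755, 0.573], [0.187, 0.543, -0.819]]
force: [-6.7, 0.9, 5.5]
width: 0.04
gripper_force: 60.0
```

```bash
python3 -c "
from h import *
pr()"
```

```text
t 11.98 pos [ 0.5444 -0.2955  0.1249] q [ 1.12  1.06 -0.86  1.33  0.18  1.26  1.59] F [-6.7  0.9  5.5] w 0.04 g 60.0
[0.13 1.27 0.65] Ftool [ 7.6  1.2 -4.2] rel neck axis [0.001  0.0026 0.0117] yaw 71.3 tilt 0.25
```

carry_out --steps '[{"linear":[0,0,-0.006],"rot":[0,0,-1],"fingers":-1},{"linear":[0,0,-0.006],"rot":[0,0,-1],"fingers":-1},{"linear":[0,0,-0.006],"rot":[0,0,-1],"fingers":-1},{"linear":[0,0,-0.006],"rot":[0,0,-1],"fingers":-1},{"linear":[0,0,-0.02],"rot":[0,0,-1],"fingers":-1},{"linear":[0,0,-0.04],"rot":[0,0,0],"fingers":-1},{"linear":[0,0,-0.04],"rot":[0,0,0],"fingers":-1}]'

```text
time: 12.57
eef_pos: [0.5446, -0.2978, 0.1273]
ee_rot: [[-0.998, -0.054, 0.031], [-0.027, 0.819, 0.574], [-0.056, 0.572, -0.819]]
force: [-4.6, 3.7, -1.4]
width: 0.0403
gripper_force: 60.8
```

```bash
python3 -c "
from h import *
pr()"
```

```text
t 12.57 pos [ 0.5446 -0.2978  0.1273] q [ 1.16  1.1  -0.98  1.32  0.29  1.29  1.94] F [-4.6  3.7 -1.4] w 0.0403 g 60.8
[-0.19  0.83  0.61] Ftool [4.6 2.4 3.1] rel neck axis [0.0004 0.0024 0.0149] yaw 96.0 tilt 0.26
```

carry_out --steps '[{"linear":[0,0,-0.04],"rot":[0,0,0],"fingers":-1},{"linear":[0,0,-0.04],"rot":[0,0,0],"fingers":-1},{"linear":[0,0,0],"rot":[0,0,0],"fingers":-1}]'

```text
time: 12.82
eef_pos: [0.5473, -0.3015, 0.1308]
ee_rot: [[-0.998, -0.055, 0.037], [-0.024, 0.821, 0.57], [-0.062, 0.568, -0.82]]
force: [0.5, 0.2, -1.4]
width: 0.04
gripper_force: 61.1
```

```bash
python3 -c "
from h import *
pr()"
```

```text
t 12.82 pos [ 0.5473 -0.3015  0.1308] q [ 1.16  1.1  -0.98  1.32  0.29  1.3   1.94] F [ 0.5  0.2 -1.4] w 0.04 g 61.1
[-0.67  0.04  0.  ] Ftool [-0.4 -0.7  1.3] rel neck axis [-0.0004 -0.0006  0.0198] yaw 96.0 tilt 0.19
```

carry_out --steps '[{"linear":[0,0,-0.1],"rot":[0,0,0],"fingers":-1},{"linear":[0,0,-0.2],"rot":[0,0,0],"fingers":-1},{"linear":[0,0,-0.4],"rot":[0,0,0],"fingers":-1},{"linear":[0,0,-0.4],"rot":[0,0,0],"fingers":-1},{"linear":[0,0,-0.4],"rot":[0,0,0],"fingers":-1},{"linear":[0,0,0],"rot":[0,0,0],"fingers":-1},{"linear":[0,0,0],"rot":[0,0,0],"fingers":-1}]'

```text
time: 13.4
eef_pos: [0.545, -0.3359, 0.1808]
ee_rot: [[-0.998, -0.057, 0.037], [-0.025, 0.821, 0.57], [-0.063, 0.568, -0.821]]
force: [-0.5, 0.1, -0.4]
width: 0.0402
gripper_force: 61.1
```

```bash
python3 -c "
from h import *
pr(); s=arm.sense()
im=imaging.camera('scene'); im2=imaging.camera('top')
pts=[proj(s['eef_pos'][None],imaging.camera_params(n))[0].astype(int) for n in ('scene','top')]
out=[]
for i,(c,r) in zip((im,im2),zip(pts,pts)): out.append(cv2.resize(i[max(c[1]-60,0):max(c[1]-60,0)+120,c[0]-60:c[0]+60],(400,400)))
print(pts); cv2.imwrite('pics/l1.png',np.hstack(out)[:,:,::-1])"
```

```text
t 13.4 pos [ 0.545  -0.3359  0.1808] q [ 1.18  1.07 -0.99  1.2   0.27  1.43  1.97] F [-0.5  0.1 -0.4] w 0.0402 g 61.1
[-0.65  0.09 -0.  ] Ftool [ 0.5 -0.1  0.4] rel neck axis [-0.     -0.0003  0.0805] yaw 96.1 tilt 0.21
[array([245, 192]), array([260, 154])]
```

View pics/l1.png

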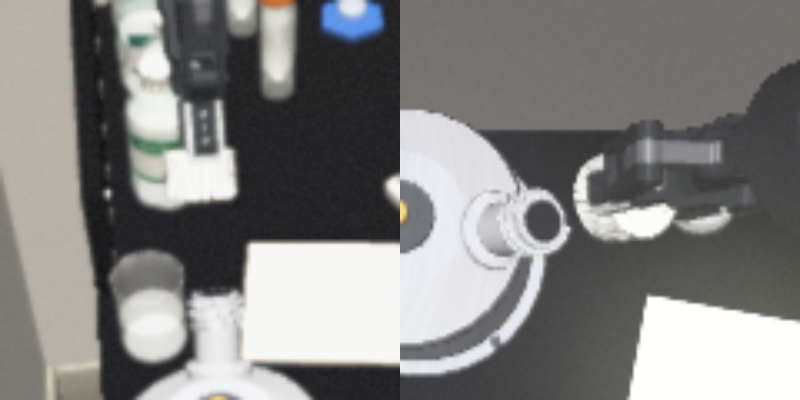

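```bash
python3 -c "
from h import *
s=arm.sense(); go([.457,-.405,.10],tilt(s['ee_rot'],np.array([0,0,-1.])))"
```

```text
lin [ 2.34 -2.45  0.54] rot [ 6.95  0.74 -0.  ] lin after rot [ 2.26 -1.66  1.98]
```

carry_out --steps '[{"linear":[0,0,0],"rot":[0.87,0.09,0],"fingers":-1},{"linear":[0,0,0],"rot":[0.87,0.09,0],"fingers":-1},{"linear":[0,0,0],"rot":[0.87,0.09,0],"fingers":-1},{"linear":[0,0,0],"rot":[0.87,0.09,0],"fingers":-1},{"linear":[0,0,0],"rot":[0.87,0.09,0],"fingers":-1},{"linear":[0,0,0],"rot":[0.87,0.09,0],"fingers":-1},{"linear":[0,0,0],"rot":[0.87,0.09,0],"fingers":-1},{"linear":[0,0,0],"rot":[0.87,0.09,0],"fingers":-1}]'

```text
time: 14.17
eef_pos: [0.5438, -0.334, 0.1796]
ee_rot: [[-0.999, -0.046, 0.002], [-0.046, 0.999, -0.003], [-0.002, -0.003, -1.0]]
force: [1.8, 0.0, -0.7]
width: 0.0403
gripper_force: 61.1
```

carry_out --steps '[{"linear":[0.4,-0.3,0],"rot":[0,0,0],"fingers":-1},{"linear":[0.4,-0.3,0.2],"rot":[0,0,0],"fingers":-1},{"linear":[0.4,-0.3,0.3],"rot":[0,0,0],"fingers":-1},{"linear":[0.4,-0.3,0.4],"rot":[0,0,0],"fingers":-1},{"linear":[0.4,-0.3,0.4],"rot":[0,0,0],"fingers":-1},{"linear":[0.26,-0.16,0.4],"rot":[0,0,0],"fingers":-1},{"linear":[0,0,0.3],"rot":[0,0,0],"fingers":-1},{"linear":[0,0,0],"rot":[0,0,0],"fingers":-1},{"linear":[0,0,0],"rot":[0,0,0],"fingers":-1}]'

```text
time: 14.92
eef_pos: [0.4581, -0.4036, 0.0993]
ee_rot: [[-0.999, -0.047, 0.003], [-0.047, 0.999, 0.001], [-0.003, 0.001, -1.0]]
force: [1.1, 0.4, 0.5]
width: 0.0395
gripper_force: 61.1
```

```bash
python3 -c "
from h import *
pr(); s=arm.sense(); go([.457,-.405,.04],tilt(s['ee_rot'],np.array([0,0,-1.])))
im=imaging.camera('scene'); im2=imaging.camera('top')
pts=[proj(s['eef_pos'][None],imaging.camera_params(n))[0].astype(int) for n in ('scene','top')]
out=[cv2.resize(i[max(c[1]-60,0):max(c[1]-60,0)+120,c[0]-60:c[0]+60],(400,400)) for i,c in zip((im,im2),pts)]
print(pts); cv2.imwrite('pics/l2.png',np.hstack(out)[:,:,::-1])"
```

```text
t 14.92 pos [ 0.4581 -0.4036  0.0993] q [ 1.12  0.81 -0.76  1.72  0.69  0.9   1.69] F [1.1 0.4 0.5] w 0.0395 g 61.1
[-0.02 -0.01  0.01] Ftool [-1.1  0.3 -0.5] rel neck axis [-0.1063  0.0823  0.0556] yaw 95.2 tilt 34.91
lin [ 0.03 -0.04  1.48] rot [0.02 0.03 0.  ] lin after rot [ 0.03 -0.03  1.48]
[array([281, 194]), array([299, 211])]
```

View pics/l2.png

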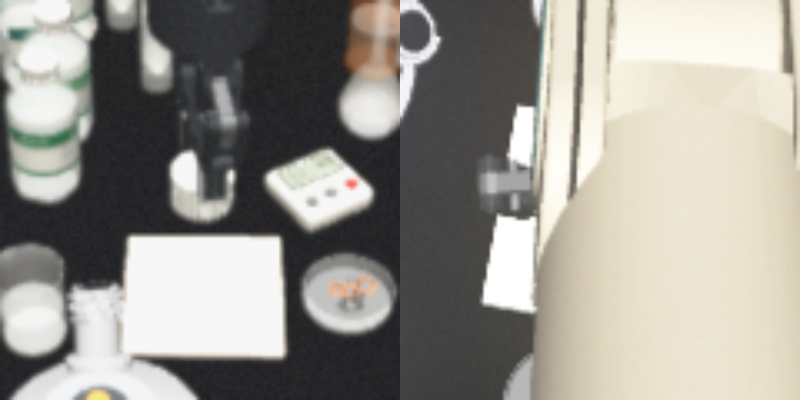

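The cap is upright in the fingers above the tile: its scene-crop position is (202,185), with the tile at (205,295) below. Lowering.

carry_out --steps '[{"linear":[0.03,-0.03,0.5],"rot":[0,0,0],"fingers":-1},{"linear":[0,0,0.5],"rot":[0,0,0],"fingers":-1},{"linear":[0,0,0.5],"rot":[0,0,0],"fingers":-1},{"linear":[0,0,0.4],"rot":[0,0,0],"fingers":-1},{"linear":[0,0,0.2],"rot":[0,0,0],"fingers":-1},{"linear":[0,0,0],"rot":[0,0,0],"fingers":-1},{"linear":[0,0,0],"rot":[0,0,0],"fingers":-1}]'

```text
time: 15.6
eef_pos: [0.4574, -0.4064, 0.0166]
ee_rot: [[-0.999, -0.047, 0.004], [-0.047, 0.999, -0.001], [-0.004, -0.001, -1.0]]
force: [0.3, 0.5, -0.2]
width: 0.0403
gripper_force: 61.1
```

carry_out --steps '[{"linear":[0,0,0.07],"rot":[0,0,0],"fingers":-1},{"linear":[0,0,0.05],"rot":[0,0,0],"fingers":-1},{"linear":[0,0,0],"rot":[0,0,0],"fingers":-1}]'

```text
time: 15.85
eef_pos: [0.4565, -0.407, 0.0115]
ee_rot: [[-0.999, -0.045, 0.003], [-0.046, 0.999, -0.002], [-0.003, -0.002, -1.0]]
force: [-0.3, -0.0, -0.6]
width: 0.0402
gripper_force: 61.1
```

carry_out --steps '[{"linear":[0,0,0.05],"rot":[0,0,0],"fingers":-1},{"linear":[0,0,0.05],"rot":[0,0,0],"fingers":-1},{"linear":[0,0,0.03],"rot":[0,0,0],"fingers":-1},{"linear":[0,0,0],"rot":[0,0,0],"fingers":-1}]'

```text
time: 16.18
eef_pos: [0.456, -0.4067, 0.0055]
ee_rot: [[-0.999, -0.046, 0.002], [-0.046, 0.999, -0.001], [-0.002, -0.001, -1.0]]
force: [-0.2, 0.0, -1.0]
width: 0.0404
gripper_force: 61.1
```

carry_out --steps '[{"linear":[0,0,0.04],"rot":[0,0,0],"fingers":-1},{"linear":[0,0,0.03],"rot":[0,0,0],"fingers":-1},{"linear":[0,0,0],"rot":[0,0,0],"fingers":-1}]'

```text
time: 16.43
eef_pos: [0.4561, -0.4067, 0.0027]
ee_rot: [[-0.999, -0.046, 0.002], [-0.046, 0.999, -0.001], [-0.002, -0.001, -1.0]]
force: [-0.3, -0.3, -1.5]
width: 0.0401
gripper_force: 61.1
```

carry_out --steps '[{"linear":[0,0,0.03],"rot":[0,0,0],"fingers":-1},{"linear":[0,0,0.02],"rot":[0,0,0],"fingers":-1},{"linear":[0,0,0],"rot":[0,0,0],"fingers":-1}]'

```text
time: 16.68
eef_pos: [0.4569, -0.4067, 0.0017]
ee_rot: [[-0.999, -0.046, 0.003], [-0.046, 0.999, -0.001], [-0.003, -0.002, -1.0]]
force: [-1.1, 0.6, 4.5]
width: 0.0401
gripper_force: 61.7
```

carry_out --steps '[{"linear":[0,0,0],"rot":[0,0,0],"fingers":-1},{"linear":[0,0,0],"rot":[0,0,0],"fingers":0.05},{"linear":[0,0,0],"rot":[0,0,0],"fingers":0.3},{"linear":[0,0,0],"rot":[0,0,0],"fingers":0.7},{"linear":[0,0,0],"rot":[0,0,0],"fingers":1},{"linear":[0,0,0],"rot":[0,0,0],"fingers":1},{"linear":[0,0,0],"rot":[0,0,0],"fingers":1}]' --squeeze 20

```text
time: 17.27
eef_pos: [0.4562, -0.4068, 0.0009]
ee_rot: [[-0.999, -0.046, 0.002], [-0.046, 0.999, -0.001], [-0.002, -0.001, -1.0]]
force: [-0.9, 0.0, 0.7]
width: 0.0859
gripper_force: 0.0
```

carry_out --steps '[{"linear":[0,0,-0.2],"rot":[0,0,0],"fingers":1},{"linear":[0,0,-0.4],"rot":[0,0,0],"fingers":1},{"linear":[0,0,-0.7],"rot":[0,0,0],"fingers":1},{"linear":[0,0,-0.8],"rot":[0,0,0],"fingers":1},{"linear":[0,0,-0.8],"rot":[0,0,0],"fingers":1},{"linear":[0,0,-0.5],"rot":[0,0,0],"fingers":1},{"linear":[0,0,0],"rot":[0,0,0],"fingers":1}]'

```text
time: 17.85
eef_pos: [0.459, -0.4079, 0.1425]
ee_rot: [[-0.999, -0.046, 0.009], [-0.046, 0.999, -0.006], [-0.009, -0.006, -1.0]]
force: [0.9, 0.0, -0.5]
width: 0.0855
gripper_force: 0.0
```

```bash
python3 -c "
from h import *
st()
out=[]
for n in ('scene','wrist'):
    im=imaging.camera(n); p=imaging.camera_params(n)
    c=proj(np.array([[.457,-.407,.02]]),p)[0].astype(int); print(n,c)
    for r in imaging.trace('cap',n)[:3]: print(r['p'],r['extent'],back(np.argwhere(r['pixels']).mean(0)[::-1],p,.02))
    a_=np.clip(c[1]-70,0,280); out.append(cv2.resize(im[a_:a_+140,c[0]-70:c[0]+70],(400,400)))
    print(hullstats(proj(np.array([.457,-.407,.02])+CAP,p)).round(1))
cv2.imwrite('pics/l3.png',np.hstack(out)[:,:,::-1])"
```

```text
t 17.85 pos [ 0.459  -0.4079  0.1425] q [ 1.15  0.76 -0.8   1.68  0.65  0.96  1.73] F [ 0.9  0.  -0.5] w 0.0855 g 0.0
scene [281 216]
0.79 [271.8, 207.1, 288.9, 224.1] [[ 0.45816483 -0.40652892  0.02      ]]
0.61 [321.4, 259.1, 350.2, 290.5] [[ 0.37123098 -0.21459652  0.02      ]]
0.32 [216.2, 216.9, 288.8, 319.9] [[ 0.55143865 -0.24151507  0.02      ]]
[273.  206.8 290.2 226.8 281.6 216.7 281.6 216.7]
wrist [276 201]
0.71 [440.4, 88.2, 526.4, 156.8] [[ 0.37143599 -0.21378937  0.02      ]]
0.58 [255.7, 181.5, 299.4, 227.0] [[ 0.45929159 -0.40564305  0.02      ]]
[253.8 177.5 299.3 226.2 276.5 202.1 276.5 202.1]
```

View pics/l3.png

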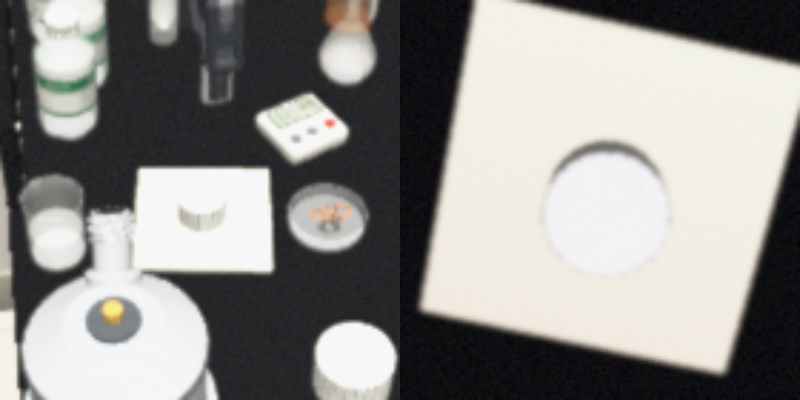

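The cap stands upright at the middle of the tile (wrist crop (607,210); scene crop (203,208)). The gripper is clear, and the dish, timer and beaker don't look moved.

```bash
python3 -c "
from workcell import job
print(job.close_job())"
```

```text
the job is handed in; nothing more can be done
None
```

The cap is unscrewed and lifted off the neck, and it stands open side down near the middle of the tile, released with the gripper clear; the job was handed in at about 18 s, and no verdict came back.

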